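# Ease the standing sheet rest down onto its back against the stops

## Robot

A 7-joint arm with a two-finger parallel gripper is mounted at the origin on the work surface. World frame = base frame: x ahead of the robot, y to its left, z up, the work surface at z = 0. Lengths are in m, angles in rad, forces in N, time in s.
With the tool pointing down it reaches from about 0.425 to 0.875 m from the base axis. Payload 4.7 kg.
Tool frame: the origin (TCP) lies midway between the tips of the shut fingers; the grasp point (between the pads) lies 19 mm behind it; x points along the fingers, z is the direction in which the jaws open and shut, and the axes are right-handed (so a half turn about x gives the same grasp; the last joint's range is limited). The gripper opens to 87 mm and grips with 3 to 60 N. Pads are 19 mm wide; open, the fingers measure 117 mm over their backs; the gripper's body (75 mm by 190 mm) begins 51 mm behind the grasp point.
Start: joints at [-1.138, 0.321, -0.07, 1.45, 0.023, 1.371, -0.057], TCP at [0.264, 0.594, 0.223] pointing down, gripper open.
Joint ranges: [-2.86, 2.86], [-0.3, 2.09], [-1.38, 1.24], [0.06, 2.45], [-1.56, 4.7], [0.09, 2.05], [-2.69, 2.69]. Speed limits (rad/s): [2.57, 2.57, 3.14, 3.14, 3.14, 3.14, 3.14].

## Interface

Orientations are given as a rotation vector (axis times angle).
In Python, from bench import ctrl, vision, close_job gives the robot as it stands. The module is installed in compiled form; this text tells all that it offers.
- The arm moves only by the tool servo_tool, never from a script. Its argument "commands" is a list that holds one entry, the list of rows, each a list of 7 numbers: the turn, a rotation vector about the tool's x, y, z in degrees, then the shift along the tool's x, y, z in mm, then the finger opening in mm, from 0 to 87. In form: [[[wx, wy, wz, x, y, z, grip], ...]]. A call has 1 to 5 rows; each row is the pose to reach, as a shift and turn from the pose commanded when the call began, along the tool's axes at that moment; what a row does not reach only later rows make up. A row lasts 1/8 s, in which the tool goes at most 62.5 mm and 10.7 degrees, less where a joint would pass 70% of its speed; a pose out of reach is approached as far as the arm can. A call with a gripper value outside its range is refused whole. The fingers move at their own pace and stop on an object; "newtons" is the grip in N (left out, the last holds). Time passes only in rows, so rows that repeat a pose let the fingers close. It gives the time, the measured TCP pose, the force and the opening at its end, in the units of the state.
- ctrl.get_state(): the state, without advancing time (a new reading comes with each control period).
- vision.get_image(name): name is "scene" or "top"; returns the picture (400x640x3 uint8, red, green, blue); there is no depth.
- vision.camera_info(name): a dict with "fov_y" (degrees; the focal length in pixels is half the picture's height over the tangent of half this angle, whatever the lens; pixels are square), "cx", "cy" (the principal point, pixels), "pose" (4x4, takes a point from camera to world coordinates). Camera axes: x right, y down, z forward; pixel columns grow to the right and rows downward; lengths in m; the calibration is good to about 2 mm. A picture is of the moment at which its call begins. camera_info takes no time and is no camera call.
- close_job(): hands the job in, once; it reports no verdict.
The state is a dict: "time": time; "joint_positions": joint angles; "qd": joint speeds; "joint_torque": joint torques, N m; "position": TCP position; "tool_rot": TCP orientation; "ft_force": force on the tool from outside, world axes, zero at the start; "torque": the same for the moment, N m; "grip_width": opening from 0.0 (shut) to 1.0 (fully open).
Only numpy, scipy, OpenCV 4.12 (cv2) and the standard library are available. Lean on these libraries where they do the work, as an engineer would, in place of code of your own. Each camera call takes 0.05 s, during which the arm holds its last target. There are 200 camera calls.

## Task

Tip the tall L-shaped sheet rest over, with its heel braced against the two stop blocks, and ease it down gently all the way until its post lies flat on its back on the board, pointing away between the two blocks; do not let it drop at any point, neither forward nor back. Then push its foot plate up snug against both blocks. Only push and steady it with the fingers - do not grip, lift or carry it - and leave everything else where it is.

Things in the scene. Friction and masses are not known exactly. Their poses are not given: they have to be found in the camera images.
- stop_board: Fixed plywood stop board, 400 x 310 x 12 mm, with two wooden stop blocks on it. Origin on its underside (table level), below the middle of the line of the two stop faces. +x is the direction in which the rest is to be tipped, y across, z up. The board spans x -165 to +235 mm, top at z = 12 mm. Its place and heading vary.
- stops (a point): Point on the board's top, midway between the two stop faces (axes as the board's). Each block is 30 mm (x) x 44 mm (y) and 16 mm high. Their stop faces look to -x and lie at x = 0; the blocks span y = 52 to 96 mm and -96 to -52 mm, so the gap is 104 mm wide: the post passes through it, the wider foot plate does not.
- rest: The sheet rest, a loose L-shaped stand of about 0.5 kg: aluminium foot plate 110 (x) x 150 (y) x 8 mm, wooden post 90 mm wide (y), 14 mm thick (x). Origin: middle of the heel edge (bottom front edge of the plate, flush with the post's back). Foot spans x 0 to -110, post x -14 to 0 mm; z runs up the post, +x is the way it tips. Starts standing on the board, heel 3 to 14 mm short of the stop faces.
- post_top (a point): Middle of the top end of the post, 210 mm above the underside of the foot plate. Once the rest lies on its back the post points along the board's +x, the foot plate stands upright (110 mm high) and, when snug against the blocks, the rest's origin is 8 mm short of the stop faces, at the level of the board's top.
- toe (a point): Middle of the foot plate's rear edge, on its upper side, 110 mm behind the heel. As the rest tips, this edge rises; a finger on the foot's upper side, in the inner corner of the L, can hold it back.
- balance (a point): Centre of mass of the rest, about 39 mm behind the heel edge and 39 mm up: the rest balances on its heel when tipped about 45 degrees from upright; past that it falls onto its back by itself unless held back.
- foil_roll: Bystander: roll of copper foil lying on the board, 60 mm outer diameter, 22 mm high; origin at the centre of its underside.
- pin_jar: Bystander: small glass jar with a steel lid standing on the board, 44 mm diameter, 55 mm high; origin at the centre of its underside.
- oil_bottle: Bystander: clear bottle with an orange cap, 66 mm diameter, 170 mm high; origin at the centre of its underside.
- flux_jar: Bystander: jar with a yellow cap, 70 mm diameter, 80 mm high; origin at the centre of its underside.
- bench_brush: Bystander: bench brush lying on the table; origin near its middle, long axis x.
- pattern_knife: Bystander: slim hand tool with a handle lying on the table; origin near its middle, long axis x.
- lead_weight: Bystander: dark steel weight, 60 x 35 x 30 mm; origin at the centre of its underside.
Not all that is in view belongs to the job. Leave any turquoise look-alike of the rest alone.

How it is judged:
By the outcome, as a careful person would: the job done as asked, in the order asked, and still so for the second after the job is handed in, with the robot touching nothing.
It also fails if it takes over 67 s, if anything falls off the work surface, if the arm or the gripper's body presses on something with over 40 N, if the wrist force passes 120 N, or if a joint passes its speed limit or range.

## Working session

There is one attempt and no reset: what is moved stays moved. The work goes in short steps, Python scripts to look and compute and a tool call to move; the robot and the scene stay as the last step left them, time stands still between calls to the robot, and variables do not carry over. Pictures are saved under pics/ and viewed, about 8 in all and at most 12, crops included, and the job is handed in when it is done.

Besides the shell and the picture viewer there is one more tool, called after "Emit:" as name([rows], argument=value, ...), one row to a line, values as JSON. servo_tool: Moves the arm, as the interface text tells. Its arguments: {"type":"object","properties":{"commands":{"type":"array"},"newtons":{"type":"number"}},"required":["commands"]}

```bash
mkdir -p pics; python3 - <<'E'
from bench import ctrl,vision
import cv2,numpy as np
np.set_printoptions(precision=4,suppress=True)
for n in("scene","top"):
    im=vision.get_image(n);cv2.imwrite(f"pics/{n}0.png",im[:,:,::-1])
    print(n,vision.camera_info(n))
print(ctrl.get_state())
E
```

```text
scene {'fov_y': 50.583792197898035, 'cx': 313.7182003423615, 'cy': 200.96243510687034, 'pose': array([[ 0.2276,  0.5222, -0.8219,  1.4476],
       [ 0.9736, -0.1348,  0.184 , -0.3013],
       [-0.0147, -0.8421, -0.5391,  0.7967],
       [ 0.    ,  0.    ,  0.    ,  1.    ]])}
top {'fov_y': 48.452943321771286, 'cx': 315.6741010617287, 'cy': 199.8310572198802, 'pose': array([[ 0.026 , -0.9907,  0.1339,  0.2615],
       [-0.9996, -0.0273, -0.0078, -0.0572],
       [ 0.0114, -0.1336, -0.991 ,  1.5437],
       [ 0.    ,  0.    ,  0.    ,  1.    ]])}
{'time': 0.1, 'joint_positions': array([-1.1379,  0.3218, -0.0701,  1.4516,  0.0226,  1.3708, -0.0569]), 'qd': array([ 0.0003, -0.0025,  0.0001, -0.0023, -0.0005,  0.0014, -0.0003]), 'joint_torque': array([ -0.0009, -49.2578,  -0.4064, -31.3401,  -0.0643,   0.0395,
         0.0001]), 'position': array([0.2641, 0.5934, 0.2215]), 'tool_rot': array([-0.8965,  1.3801,  0.8948]), 'ft_force': array([-0.6274,  0.0523,  0.1077]), 'torque': array([-0.018 ,  0.0465, -0.036 ]), 'grip_width': 1.0002992189157698}
```

View pics/scene0.png

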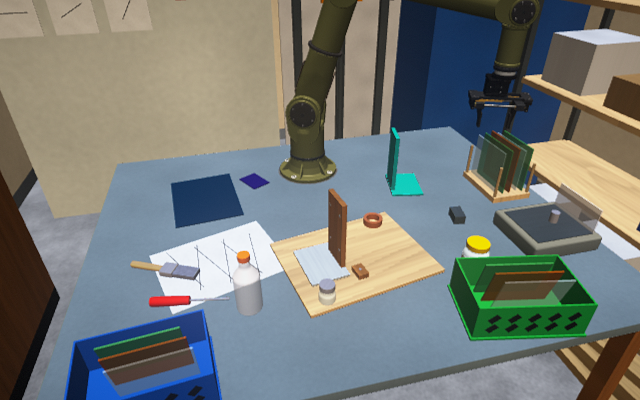

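View pics/top0.png

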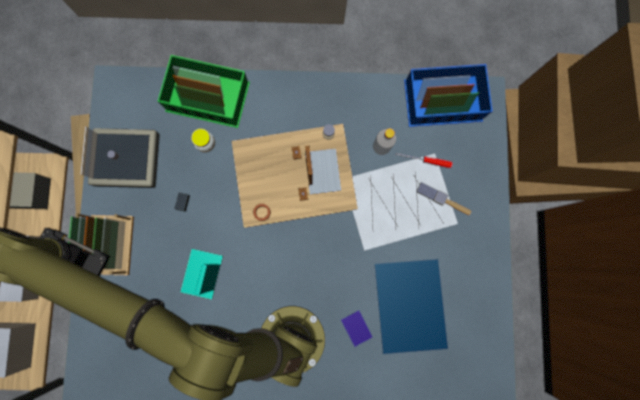

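Candidates: the brown-post rest on the board (top ≈(309,163), scene ≈(338,230)), and the turquoise look-alike (top ≈(202,273), scene ≈(400,160)). I choose the brown and aluminium one between the two stop blocks. It tips toward image-left in the top view. Close crops to check and measure.

```bash
python3 - <<'E'
import cv2
a=cv2.imread("pics/top0.png")[115:235,225:365];cv2.imwrite("pics/topc.png",cv2.resize(a,None,fx=5,fy=5,interpolation=cv2.INTER_CUBIC))
a=cv2.imread("pics/scene0.png")[180:320,265:450];cv2.imwrite("pics/scc.png",cv2.resize(a,None,fx=4,fy=4,interpolation=cv2.INTER_CUBIC))
E
```

```text
(no output)
```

View pics/topc.png

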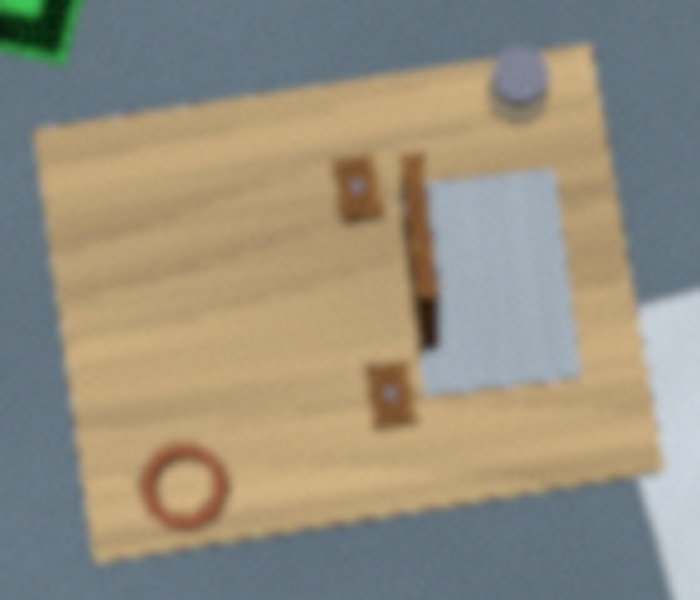

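View pics/scc.png

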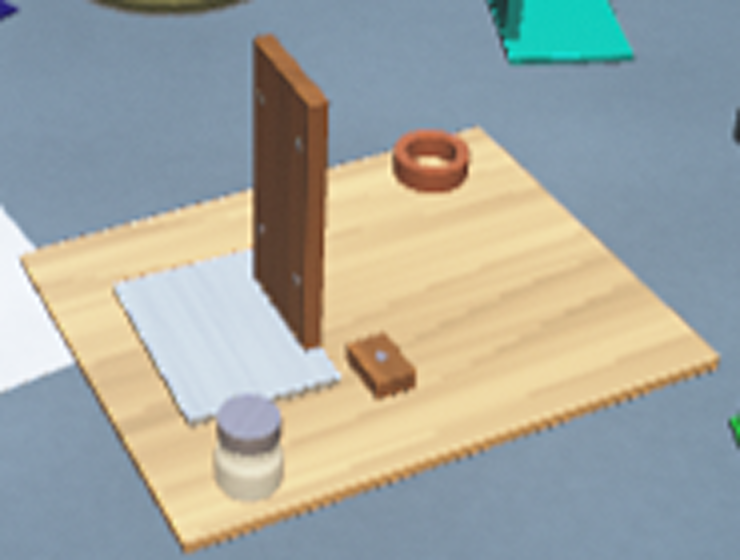

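Crops confirm the choice. In the top crop the post's dark face is at (420,250), foot plate corners at (555,170), (580,377) and (425,393), stop blocks at (357,190) and (390,395), jar at (518,80) and foil roll at (185,487). Now I fit the board and rest poses.

```bash
cat > h.py <<'E'
import numpy as np,cv2
from scipy.optimize import least_squares
from scipy.spatial.transform import Rotation as R
from bench import ctrl,vision
np.set_printoptions(precision=4,suppress=True)
CI={n:vision.camera_info(n) for n in("scene","top")}
def proj(n,P):
    c=CI[n];M=np.linalg.inv(c["pose"]);q=np.atleast_2d(P)@M[:3,:3].T+M[:3,3]
    f=200/np.tan(np.radians(c["fov_y"]/2));return q[:,:2]/q[:,2:]*f+[c["cx"],c["cy"]]
def T(p,P):
    c,s=np.cos(p[2]),np.sin(p[2]);P=np.atleast_2d(P)
    return np.c_[p[0]+c*P[:,0]-s*P[:,1],p[1]+s*P[:,0]+c*P[:,1],P[:,2]]
def fit(obs,x0):
    r=lambda p:np.concatenate([(proj(n,T(p,X))-u).ravel() for n,X,u in obs])
    s=least_squares(r,x0,loss="soft_l1");print("res px",r(s.x).reshape(-1,2).round(1).tolist());return s.x
t=lambda a:(np.array(a)+.5)/5-.5+[225,115]
s=lambda a:(np.array(a)+.5)/4-.5+[265,180]
E
python3 - <<'E'
from h import *
# board: x tip dir (~world +y), y ~ world -x
B=np.array([[.235,-.155,.012],[-.165,-.155,.012],[-.165,.155,.012],[.235,.155,.012]])
b=fit([("top",B,t([(35,130),(592,43),(662,470),(98,562)])),("scene",B,s([(720,358),(185,548),(22,262),(478,127)]))],[.6,.1,1.6])
print("board",b,np.degrees(b[2]))
F=np.array([[-.110,-.075,.020],[-.110,.075,.020],[0,.075,.020]])
G=np.array([[-.110,.075,.020],[-.110,-.075,.020],[0,-.075,.020]])
r=fit([("top",F,t([(555,170),(580,377),(425,393)])),("scene",G,s([(115,287),(195,420),(340,379)]))],b)
print("rest",r,np.degrees(r[2]))
d=r[:2]-b[:2];c,sn=np.cos(b[2]),np.sin(b[2]);print("rest in board",c*d[0]+sn*d[1],-sn*d[0]+c*d[1],np.degrees(r[2]-b[2]))
st=ctrl.get_state();print(R.from_rotvec(st["tool_rot"]).as_matrix())
for n,Q in(("toe edge",[-.11,0,.02]),("post face mid top",[-.014,0,.222])):print(n,T(r,Q))
E
```

```text
res px [[-0.5, -0.8], [-0.5, -0.8], [0.7, -0.9], [-0.8, -0.7], [-0.1, -0.7], [-0.3, -1.2], [-1.2, -2.1], [-0.2, -0.3]]
board [ 0.5661 -0.0247  1.7597] 100.82323203444442
res px [[-0.4, -1.1], [-0.0, -0.6], [-0.5, -0.2], [-0.5, -0.8], [-1.6, -0.1], [0.4, -0.9]]
rest [ 0.5647 -0.035   1.7159] 98.31352560304288
rest in board -0.009787045394468532 0.0032770559930371994 -2.509706431401536
[[-0.0006 -0.9136  0.4066]
 [-0.0017  0.4066  0.9136]
 [-1.     -0.0001 -0.0018]]
toe edge [[ 0.5806 -0.1438  0.02  ]]
post face mid top [[ 0.5667 -0.0488  0.222 ]]
```

Emit:
servo_tool([
  [[-8.7, 0, 0, -40, 0, 0, 0], [-17.4, 0, 0, -80, -30, -20, 0], [-26, 0, 0, -100, -75, -50, 0], [-34.8, 0, 0, -100, -125, -82, 0], [-34.8, 0, 0, -100, -175, -115, 0]],
], newtons=10)

```text
time: 0.72
position: [0.3783, 0.4159, 0.3225]
tool_rot: [-1.348, 1.113, 1.348]
ft_force: [0.4, 0.1, -0.1]
grip_width: 0.518
```

Emit:
servo_tool([
  [[0, 0, 0, 0, -9, -58, 0], [0, 0, 0, 0, -18, -116, 0], [0, 0, 0, 0, -27, -174, 0], [0, 0, 0, 0, -36, -232, 0], [0, 0, 0, 0, -45, -290, 0]],
])

```text
time: 1.35
position: [0.4762, 0.1392, 0.3223]
tool_rot: [-1.347, 1.114, 1.347]
ft_force: [0.7, -0.2, 0.5]
grip_width: 0.02
```

Emit:
servo_tool([
  [[0, 0, 0, 0, -9, -58, 0], [0, 0, 0, 0, -18, -116, 0], [0, 0, 0, 0, -27, -174, 0], [0, 0, 0, 0, -36, -232, 0], [0, 0, 0, 0, -45, -290, 0]],
])

```text
time: 1.98
position: [0.5749, -0.1368, 0.3223]
tool_rot: [-1.347, 1.114, 1.347]
ft_force: [1.3, 0.3, 0.8]
grip_width: 0.011
```

Emit:
servo_tool([
  [[0, 0, 0, 35, -4, -44, 0], [0, 0, 0, 95, -4, -44, 0], [0, 0, 0, 155, -4, -44, 0], [0, 0, 0, 215, -4, -44, 0], [0, 0, 0, 270, -4, -44, 0]],
])

```text
time: 2.6
position: [0.586, -0.1773, 0.0501]
tool_rot: [-1.346, 1.114, 1.348]
ft_force: [0.3, 0.2, -0.3]
grip_width: 0.004
```

```bash
python3 - <<'E'
from h import *
im=vision.get_image("scene");cv2.imwrite("pics/s1.png",cv2.resize(im[140:300,220:460,::-1],None,fx=3,fy=3,interpolation=cv2.INTER_CUBIC))
st=ctrl.get_state();print(st["position"],st["ft_force"],st["joint_positions"]);print(R.from_rotvec(st["tool_rot"]).as_matrix())
E
```

```text
[ 0.5808 -0.1757  0.0425] [-3.3563  2.1898 -4.1616] [-0.1693  0.4211  0.5134  1.7598 -0.2334  1.0355  2.1891]
[[-0.0132 -0.9821 -0.1878]
 [ 0.0022 -0.1879  0.9822]
 [-0.9999  0.0125  0.0047]]
```

View pics/s1.png

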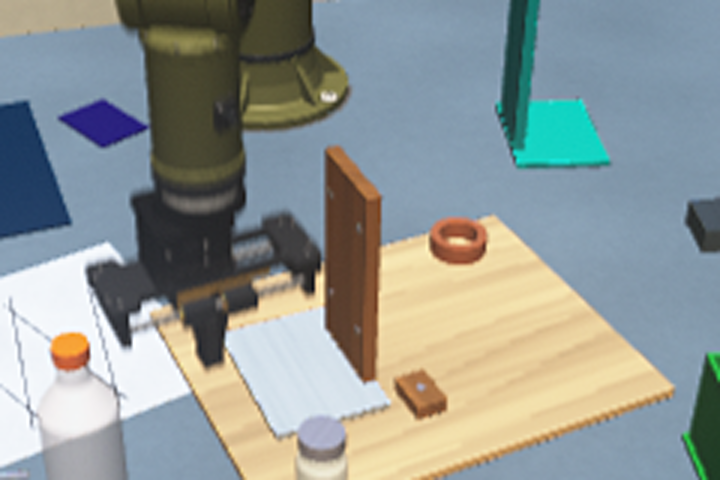

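The gripper is closed behind the foot plate, fingertips at crop (210,355), clear of the plate's rear edge at (250,385), the jar and the bottle. I lower it and push the foot to the stops.

Emit:
servo_tool([
  [[0, 0, 0, 15, 0, 0, 0], [0, 0, 0, 25, 0, 0, 0], [0, 0, 0, 33, 0, 0, 0], [0, 0, 0, 36, 0, 0, 0], [0, 0, 0, 36, 0, 0, 0]],
])

```text
time: 3.28
position: [0.5872, -0.1777, 0.0171]
tool_rot: [-1.347, 1.113, 1.346]
ft_force: [-0.1, 1.2, 0.1]
grip_width: 0.004
```

Emit:
servo_tool([
  [[0, 0, 0, 2, 0, 8, 0], [0, 0, 0, 2, 0, 14, 0], [0, 0, 0, 2, 0, 18, 0], [0, 0, 0, 2, 0, 21, 0], [0, 0, 0, 2, 0, 24, 0]],
])

```text
time: 3.9
position: [0.5823, -0.154, 0.0146]
tool_rot: [-1.347, 1.114, 1.347]
ft_force: [-0.3, -0.9, 0.1]
grip_width: 0.004
```

Emit:
servo_tool([
  [[0, 0, 0, 0, 0, 2, 0], [0, 0, 0, 0, 0, 4, 0], [0, 0, 0, 0, 0, 6, 0], [0, 0, 0, 0, 0, 8, 0], [0, 0, 0, 0, 0, 8, 0]],
])

```text
time: 4.53
position: [0.5808, -0.1461, 0.0146]
tool_rot: [-1.347, 1.114, 1.347]
ft_force: [0.8, -1.1, 0.6]
grip_width: 0.004
```

Emit:
servo_tool([
  [[0, 0, 0, 0, 0, 1.5, 0], [0, 0, 0, 0, 0, 3, 0], [0, 0, 0, 0, 0, 4.5, 0], [0, 0, 0, 0, 0, 6, 0], [0, 0, 0, 0, 0, 6, 0]],
])

```text
time: 5.15
position: [0.5825, -0.143, 0.0159]
tool_rot: [-1.352, 1.113, 1.339]
ft_force: [6.2, -6.6, -0.7]
grip_width: 0.004
```

```bash
python3 - <<'E'
from h import *
im=vision.get_image("top");cv2.imwrite("pics/t2.png",cv2.resize(im[120:220,250:370,::-1],None,fx=6,fy=6,interpolation=cv2.INTER_CUBIC))
st=ctrl.get_state();print(st["position"],st["ft_force"])
E
```

```text
[ 0.5825 -0.143   0.0159] [ 5.7711 -6.4685 -1.5823]
```

View pics/t2.png

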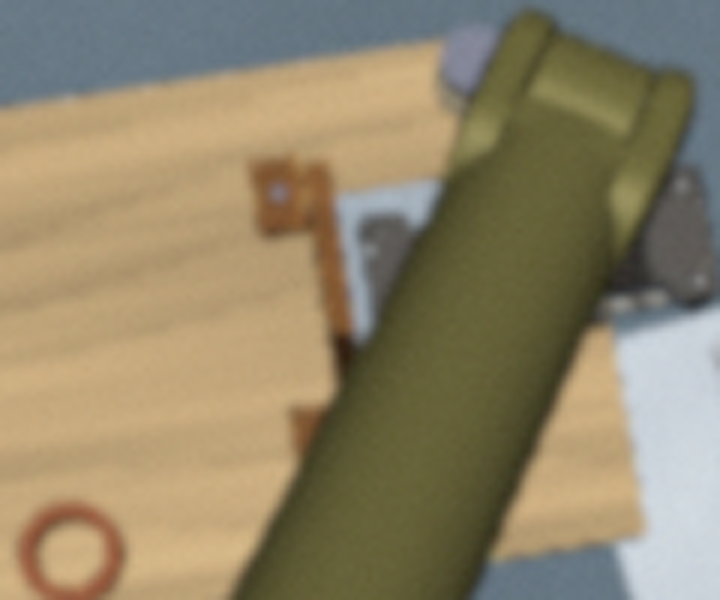

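Foot is now stopped against the blocks (about 9 N). In the top view the post sits behind the near block at (275,195). I back off, rise, and open the fingers for the tipping.

Emit:
servo_tool([
  [[0, 0, 0, 0, 0, -8, 0], [0, 0, 0, -40, -3, -16, 0], [0, 0, 0, -100, -3, -16, 87], [0, 0, 0, -160, -3, -16, 87], [0, 0, 0, -205, -3, -16, 87]],
])

```text
time: 5.82
position: [0.5854, -0.1546, 0.2221]
tool_rot: [-1.346, 1.112, 1.348]
ft_force: [0.8, 1.0, -0.7]
grip_width: 0.259
```

Emit:
servo_tool([
  [[0, 0, 0, 0, 0, 10, 87], [0, 0, 0, 0, 0, 20, 87], [0, 0, 0, 0, 0, 30, 87], [0, 0, 0, 20, 0, 40, 87], [0, 0, 0, 45, 0, 45, 87]],
])

```text
time: 6.45
position: [0.5766, -0.1096, 0.173]
tool_rot: [-1.347, 1.113, 1.349]
ft_force: [-0.3, 0.7, -0.6]
grip_width: 0.837
```

Emit:
servo_tool([
  [[0, 0, 0, 0, 0, 2, 87], [0, 0, 0, 0, 0, 4, 87], [0, 0, 0, 0, 0, 7, 87], [0, 0, 0, 0, 0, 10, 87], [0, 0, 0, 0, 0, 13, 87]],
])

```text
time: 7.08
position: [0.5749, -0.0984, 0.175]
tool_rot: [-1.347, 1.113, 1.346]
ft_force: [0.3, -0.2, 0.3]
grip_width: 0.998
```

Emit:
servo_tool([
  [[0, 0, 0, 0, 0, 2, 87], [0, 0, 0, 0, 0, 4, 87], [0, 0, 0, 0, 0, 6, 87], [0, 0, 0, 0, 0, 8, 87], [0, 0, 0, 0, 0, 10, 87]],
])

```text
time: 7.7
position: [0.5729, -0.0887, 0.1746]
tool_rot: [-1.347, 1.114, 1.347]
ft_force: [0.9, -0.5, 1.4]
grip_width: 1.0
```

```bash
cat > look.py <<'E'
import sys
from h import *
n=sys.argv[1];im=vision.get_image("scene");cv2.imwrite(f"pics/{n}.png",cv2.resize(im[150:310,240:460,::-1],None,fx=3.5,fy=3.5,interpolation=cv2.INTER_CUBIC))
st=ctrl.get_state();print(st["time"],st["position"],st["ft_force"],st["grip_width"])
d=st["position"][:2]-[.5661,-.0247];c,s=-.1878,.9822
print("board x,y mm",1e3*(c*d[0]+s*d[1]),1e3*(-s*d[0]+c*d[1]))
E
python3 look.py s3
```

```text
7.75 [ 0.5728 -0.0883  0.1746] [ 0.6997 -0.5394  1.3399] 0.9975902021643256
board x,y mm -63.73888638924416 5.331839465583973
```

View pics/s3.png

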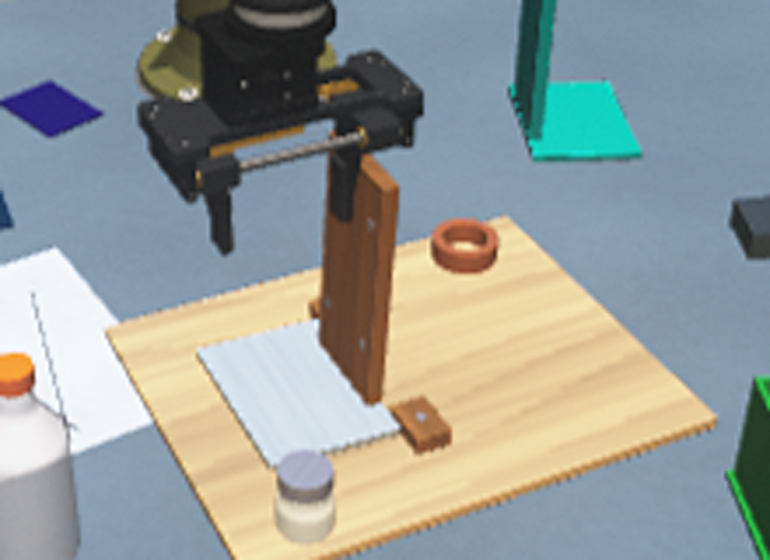

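The heel touches the near block (crop (400,420)), the post is upright, and the front finger is about at its face near the top. I keep advancing.

Emit:
servo_tool([
  [[0, 0, 0, 0, 0, 2, 87], [0, 0, 0, 0, 0, 4, 87], [0, 0, 0, 0, 0, 6, 87], [0, 0, 0, 0, 0, 6, 87]],
])

```text
time: 8.25
position: [0.5717, -0.0826, 0.1745]
tool_rot: [-1.347, 1.114, 1.347]
ft_force: [-0.0, -0.2, 1.1]
grip_width: 0.999
```

Emit:
servo_tool([
  [[0, 0, 0, 0, 0, 2, 87], [0, 0, 0, 0, 0, 4, 87], [0, 0, 0, 0, 0, 6, 87], [0, 0, 0, 0, 0, 6, 87]],
])

```text
time: 8.75
position: [0.5706, -0.0767, 0.1745]
tool_rot: [-1.347, 1.114, 1.347]
ft_force: [-0.1, -0.3, 1.0]
grip_width: 1.003
```

```bash
python3 look.py s4
```

```text
8.8 [ 0.5706 -0.0768  0.1745] [ 1.1828 -1.3708  0.1756] 0.9984777073319263
board x,y mm -52.0442222678082 5.409704861342156
```

View pics/s4.png

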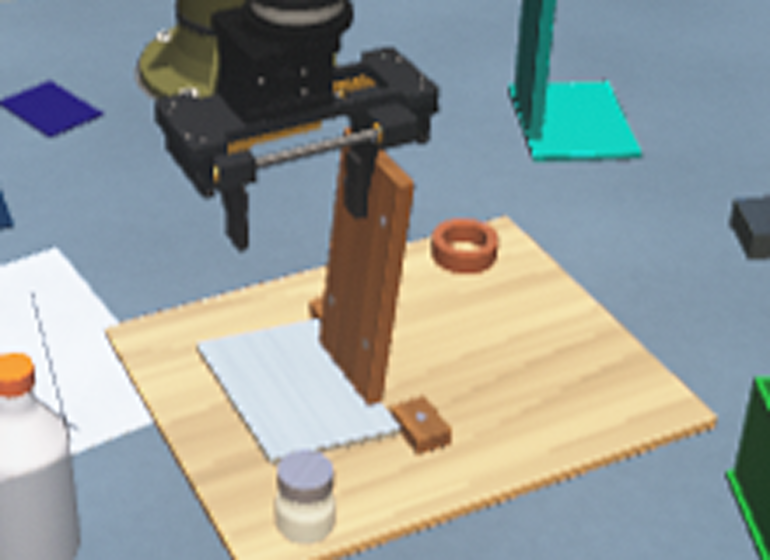

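The rest is tipping about its heel (post top moved from crop (398,185) to (413,183), about 3°) with the heel against the block. I continue tipping slowly.

Emit:
servo_tool([
  [[0, 0, 0, 0.6, 0, 4.5, 87], [0, 0, 0, 1.4, 0, 9, 87], [0, 0, 0, 2.2, 0, 13.5, 87], [0, 0, 0, 3, 0, 18, 87], [0, 0, 0, 4, 0, 22.5, 87]],
])

```text
time: 9.43
position: [0.5663, -0.0544, 0.1705]
tool_rot: [-1.347, 1.114, 1.347]
ft_force: [-0.1, -0.3, 1.5]
grip_width: 0.999
```

Emit:
servo_tool([
  [[0, 0, 0, 1.4, 0, 4, 87], [0, 0, 0, 2.8, 0, 8, 87], [0, 0, 0, 4.2, 0, 12, 87], [0, 0, 0, 5.6, 0, 16, 87], [0, 0, 0, 7, 0, 20, 87]],
])

```text
time: 10.05
position: [0.5626, -0.0349, 0.1634]
tool_rot: [-1.347, 1.114, 1.347]
ft_force: [0.3, -1.0, 0.8]
grip_width: 1.0
```

Emit:
servo_tool([
  [[0, 0, 0, 2, 0, 4, 87], [0, 0, 0, 4, 0, 8, 87], [0, 0, 0, 6, 0, 12, 87], [0, 0, 0, 8, 0, 15, 87], [0, 0, 0, 9.6, 0, 18, 87]],
])

```text
time: 10.68
position: [0.5592, -0.0173, 0.1538]
tool_rot: [-1.347, 1.114, 1.347]
ft_force: [-0.0, -0.9, 0.0]
grip_width: 1.005
```

```bash
python3 look.py s5
```

```text
10.725 [ 0.5591 -0.0168  0.1536] [ 1.3048 -0.9199 -0.2045] 1.0013172920484215
board x,y mm 9.097291350646339 5.434950707064007
```

View pics/s5.png

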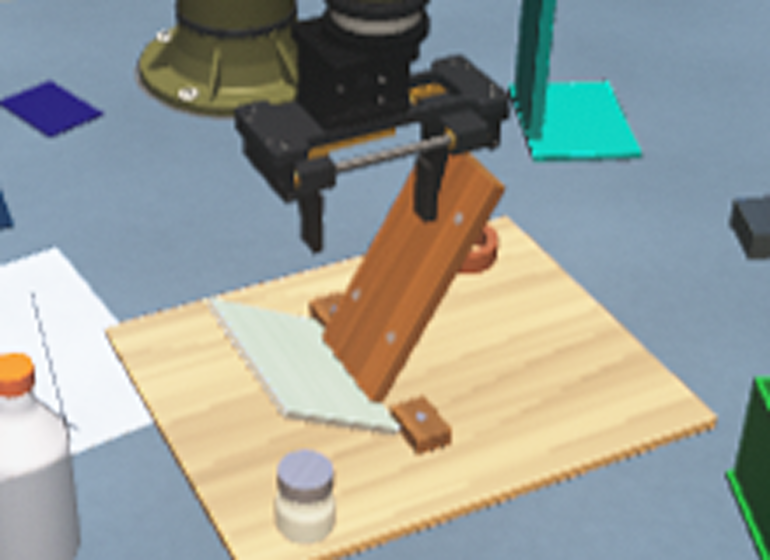

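```bash
cat >> h.py <<'E'
bd=np.array([.5661,-.0247,1.7597])
def rp(p,P):  # p: th(rad), xh, y, yaw, zh ; rest pts -> world
    P=np.atleast_2d(P);c,s_=np.cos(p[0]),np.sin(p[0])
    Q=np.c_[P[:,0]*c+P[:,2]*s_,P[:,1],-P[:,0]*s_+P[:,2]*c]
    cy,sy=np.cos(p[3]),np.sin(p[3])
    Q=np.c_[p[1]+cy*Q[:,0]-sy*Q[:,1],p[2]+sy*Q[:,0]+cy*Q[:,1],Q[:,2]+.012]
    return T(bd,Q)
def fitrest(P,u,th0):
    P=np.array(P)/1e3;u=(np.array(u)+.5)/3.5-.5+[240,150]
    r=lambda p:(proj("scene",rp(p,P))-u).ravel()
    s=least_squares(r,[th0,0,0,0],loss="soft_l1");print("res",r(s.x).reshape(-1,2).round(1).tolist())
    print("theta %.1f xh %.1f y %.1f yaw %.1f"%(np.degrees(s.x[0]),*(s.x[1:3]*1e3),np.degrees(s.x[3])))
E
python3 - <<'E'
from h import *
fitrest([(-110,75,8),(-110,-75,8),(0,-75,8),(0,-45,210)],[(213,300),(285,411),(397,428),(503,187)],.45)
# same points upright frame s3 for stop reference
fitrest([(-110,75,8),(-110,-75,8),(0,-75,8),(0,-45,210)],[(198,351),(275,465),(400,430),(398,187)],0)
# block near corner check: stop face corners of near block top
print((proj("scene",T(bd,[[0,-.096,.028],[0,-.052,.028],[.03,-.052,.028],[.03,-.096,.028]]))-[240,150])*3.5)
E
```

```text
res [[-0.6, -0.6], [-0.4, 0.3], [1.1, 0.0], [0.1, -0.0]]
theta 27.4 xh -1.2 y 4.9 yaw -1.7
res [[-0.1, -0.1], [-0.9, 0.6], [0.7, -0.6], [0.2, -0.0]]
theta 1.3 xh 1.6 y 3.7 yaw -0.4
[[415.9576 439.3105]
 [388.2443 403.9474]
 [422.1251 393.1599]
 [450.6142 427.8815]]
```

The fit gives θ=27.4°, heel at the stops and yaw about −1°, and the contact model is consistent. I go on to about 38°, then slide the finger down the post.

Emit:
servo_tool([
  [[0, 0, 0, 3, 0, 4.8, 87], [0, 0, 0, 6, 0, 9.6, 87], [0, 0, 0, 9.2, 0, 14.4, 87], [0, 0, 0, 12, 0, 18.6, 87], [0, 0, 0, 14.8, 0, 22.4, 87]],
])

```text
time: 11.35
position: [0.5549, 0.0049, 0.1389]
tool_rot: [-1.347, 1.114, 1.347]
ft_force: [0.5, -0.9, -0.5]
grip_width: 0.998
```

Emit:
servo_tool([
  [[0, 0, 0, 7, 0, -5, 87], [0, 0, 0, 17, 0, -12.5, 87], [0, 0, 0, 27, 0, -20.5, 87], [0, 0, 0, 36, 0, -27.5, 87], [0, 0, 0, 44, 0, -34, 87]],
])

```text
time: 11.98
position: [0.5614, -0.0297, 0.0944]
tool_rot: [-1.346, 1.115, 1.347]
ft_force: [-0.3, -0.4, 0.4]
grip_width: 0.997
```

```bash
python3 look.py s6
```

```text
12.025 [ 0.5608 -0.0308  0.0935] [ 0.744  -1.4739 -0.7447] 0.9955923490342737
board x,y mm -4.980205006453946 6.306604644661229
```

View pics/s6.png

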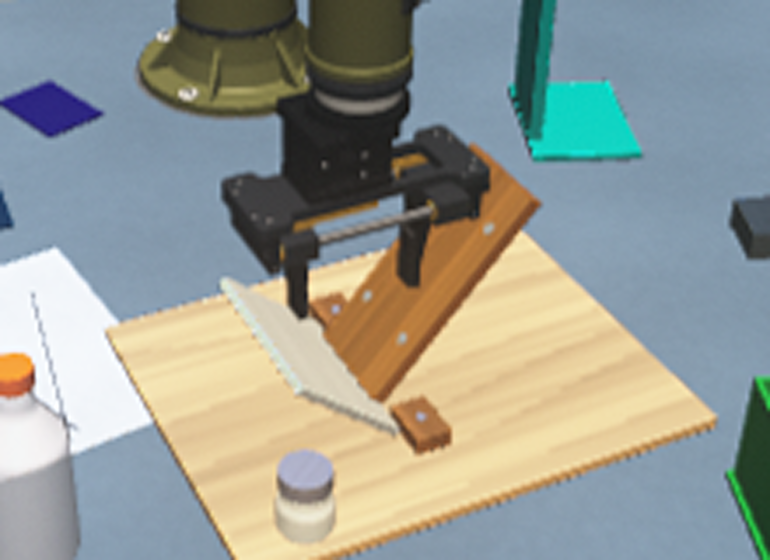

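```bash
python3 - <<'E'
from h import *
fitrest([(-110,75,8),(-110,-75,8),(0,-75,8),(0,-45,210)],[(224,281),(300,391),(395,429),(540,206)],.6)
for th in(36,38,40):
  t_=np.radians(th);xh=-8*np.sin(t_);z=93.5-12
  ax=xh-14*np.cos(t_)+8*np.sin(t_);az=14*np.sin(t_)+8*np.cos(t_)
  h=z-az  # above apex
  print(th,"front H",ax+h*np.tan(t_)+5.0,"rear gap dist W/2",-5.0-(ax-h/np.tan(t_)))
E
```

```text
res [[-0.7, -0.7], [-0.3, -0.1], [1.1, 0.7], [0.1, -0.1]]
theta 40.0 xh -6.4 y 3.0 yaw -0.8
36 front H 42.20598232910007 rear gap dist W/2 98.26699560310777
38 front H 45.983231746676104 rear gap dist W/2 91.24638086247924
40 front H 49.9686170128041 rear gap dist W/2 84.82442805903715
```

Emit:
servo_tool([
  [[0, 0, 0, 4, 0, -3.2, 87], [0, 0, 0, 7, 0, -5.6, 87], [0, 0, 0, 9, 0, -7.2, 87], [0, 0, 0, 11, 0, -8.8, 87], [0, 0, 0, 11, 0, -8.8, 87]],
])

```text
time: 12.65
position: [0.5631, -0.0377, 0.0841]
tool_rot: [-1.347, 1.114, 1.347]
ft_force: [-0.0, -0.1, 0.1]
grip_width: 1.0
```

Emit:
servo_tool([
  [[0, 0, 0, 1, 0, -0.8, 87], [0, 0, 0, 2, 0, -1.6, 87], [0, 0, 0, 3, 0, -2.4, 87], [0, 0, 0, 3, 0, -2.4, 87]],
])

```text
time: 13.15
position: [0.5636, -0.04, 0.0811]
tool_rot: [-1.347, 1.114, 1.347]
ft_force: [-0.7, -0.3, -0.5]
grip_width: 0.996
```

Emit:
servo_tool([
  [[0, 0, 0, 1, 0, -0.8, 87], [0, 0, 0, 2, 0, -1.6, 87], [0, 0, 0, 3, 0, -2.4, 87], [0, 0, 0, 3, 0, -2.4, 87]],
])

```text
time: 13.65
position: [0.564, -0.0423, 0.0782]
tool_rot: [-1.347, 1.114, 1.347]
ft_force: [-0.8, -0.2, 2.4]
grip_width: 0.999
```

Emit:
servo_tool([
  [[0, 0, 0, 1, 0, -0.8, 87], [0, 0, 0, 2, 0, -1.6, 87], [0, 0, 0, 3, 0, -2.4, 87], [0, 0, 0, 3, 0, -2.4, 87]],
])

```text
time: 14.15
position: [0.5645, -0.0431, 0.0775]
tool_rot: [-1.344, 1.111, 1.348]
ft_force: [-6.0, 2.5, 16.4]
grip_width: 0.996
```

Both fingers now seat in the L (fz 16 N at z=0.0775, light contact at 0.078), so the rest is held both ways. I relieve the preload and carry it through the balance point slowly.

Emit:
servo_tool([
  [[0, 0, 0, -3.2, 0, 2.4, 87], [0, 0, 0, -4.2, 0, 4.6, 87], [0, 0, 0, -4.6, 0, 6.9, 87], [0, 0, 0, -4.8, 0, 9.2, 87], [0, 0, 0, -4.9, 0, 11.4, 87]],
])

```text
time: 14.78
position: [0.5622, -0.0332, 0.0798]
tool_rot: [-1.347, 1.114, 1.347]
ft_force: [-1.0, -0.3, 0.4]
grip_width: 0.998
```

Emit:
servo_tool([
  [[0, 0, 0, 0, 0, 2, 87], [0, 0, 0, 0, 0, 4, 87], [0, 0, 0, 0.2, 0, 6, 87], [0, 0, 0, 0.4, 0, 8, 87], [0, 0, 0, 0.4, 0, 8, 87]],
])

```text
time: 15.4
position: [0.5608, -0.0252, 0.0797]
tool_rot: [-1.347, 1.114, 1.347]
ft_force: [-0.7, -0.4, -0.9]
grip_width: 1.004
```

Emit:
servo_tool([
  [[0, 0, 0, 0.3, 0, 2, 87], [0, 0, 0, 0.8, 0, 4, 87], [0, 0, 0, 0.8, 0, 4, 87]],
])

```text
time: 15.78
position: [0.56, -0.0213, 0.0788]
tool_rot: [-1.347, 1.114, 1.347]
ft_force: [0.8, 1.2, -1.2]
grip_width: 1.0
```

```bash
python3 look.py s7
```

```text
15.825 [ 0.56   -0.0214  0.0788] [0.0682 0.4979 0.2815] 1.0002010993960615
board x,y mm 4.38238963629062 5.3574850306093555
```

View pics/s7.png

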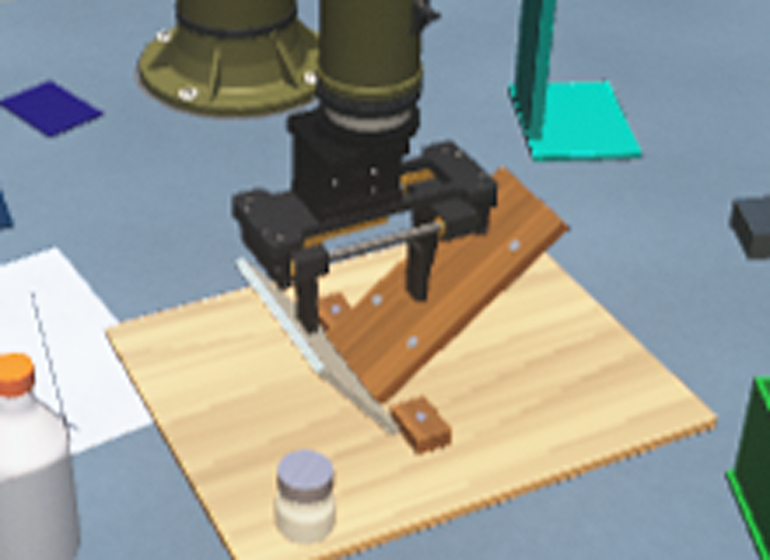

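```bash
python3 - <<'E'
from h import *
fitrest([(-110,75,8),(-110,-75,8),(0,-75,8),(0,-45,210)],[(242,262),(323,368),(396,431),(569,229)],.9)
E
```

```text
res [[-0.6, -1.0], [-0.2, 0.1], [1.1, 0.3], [-0.1, 0.2]]
theta 52.4 xh -7.4 y 3.4 yaw 0.0
```

The model holds: fitted θ=52.4°, heel at the blocks, rear finger on the foot's upper side. I slide that finger up toward the toe for leverage, then ease down.

Emit:
servo_tool([
  [[0, 0, 0, -4, 0, -3, 87], [0, 0, 0, -9, 0, -7, 87], [0, 0, 0, -14, 0, -11, 87], [0, 0, 0, -18.5, 0, -14.5, 87], [0, 0, 0, -18.5, 0, -14.5, 87]],
])

```text
time: 16.45
position: [0.5632, -0.0365, 0.098]
tool_rot: [-1.347, 1.114, 1.345]
ft_force: [0.1, 0.7, 0.4]
grip_width: 1.001
```

Emit:
servo_tool([
  [[0, 0, 0, -1, 0, 1.4, 87], [0, 0, 0, -2, 0, 2.9, 87], [0, 0, 0, -3, 0, 4.3, 87], [0, 0, 0, -3.8, 0, 5.8, 87], [0, 0, 0, -4.6, 0, 7.2, 87]],
])

```text
time: 17.08
position: [0.5614, -0.0286, 0.102]
tool_rot: [-1.347, 1.114, 1.347]
ft_force: [0.2, 0.5, 0.5]
grip_width: 1.0
```

Emit:
servo_tool([
  [[0, 0, 0, -0.9, 0, 1.5, 87], [0, 0, 0, -1.7, 0, 3, 87], [0, 0, 0, -2.5, 0, 4.6, 87], [0, 0, 0, -3.2, 0, 6.2, 87], [0, 0, 0, -3.9, 0, 7.7, 87]],
])

```text
time: 17.7
position: [0.56, -0.0211, 0.1059]
tool_rot: [-1.347, 1.114, 1.347]
ft_force: [0.5, 0.1, 0.1]
grip_width: 1.0
```

Emit:
servo_tool([
  [[0, 0, 0, -0.7, 0, 1.6, 87], [0, 0, 0, -1.3, 0, 3.2, 87], [0, 0, 0, -1.9, 0, 4.8, 87], [0, 0, 0, -2.4, 0, 6.4, 87], [0, 0, 0, -2.8, 0, 8, 87]],
])

```text
time: 18.32
position: [0.5586, -0.0133, 0.1088]
tool_rot: [-1.347, 1.114, 1.347]
ft_force: [0.8, 0.7, 0.5]
grip_width: 1.003
```

```bash
python3 look.py s8; python3 - <<'E'
from h import *
# predicted top-of-post / toe pixels vs theta (crop px of look.py), plus auto check: brown extent in scene image
im=vision.get_image("scene")[150:310,240:460];h=cv2.cvtColor(im,cv2.COLOR_RGB2HSV)
m=((h[...,0]<14)&(h[...,1]>130)&(h[...,2]>40)&(h[...,2]<190)).astype(np.uint8)
n,l,s_,c=cv2.connectedComponentsWithStats(m)
for i in range(1,n):
    if s_[i,4]>60: print(s_[i],c[i].round())
for th in(60,64,67,70,75,80,90):
    t_=np.radians(th);q=proj("scene",rp([t_,-.008*np.sin(t_),.0035,0],np.array([[0,-45,210],[-14,45,210],[-14,-45,210]])/1e3))-[240,150];print(th,q.round(1).tolist())
E
```

```text
18.375 [ 0.5585 -0.013   0.1088] [-0.595   0.4224  1.206 ] 1.000691013019299
board x,y mm 12.905744968046944 5.24192060945144
[111  59  52  35 570] [137.  75.]
[110  73  58  41 201] [139.  93.]
[98 89 18 17 93] [106.  97.]
[113 114  16  15  79] [121. 122.]
60 [[166.2, 70.8], [146.8, 51.7], [164.5, 67.8]]
64 [[167.7, 74.0], [148.6, 54.7], [166.3, 70.8]]
67 [[168.7, 76.5], [149.8, 57.1], [167.5, 73.2]]
70 [[169.4, 79.1], [150.9, 59.5], [168.5, 75.7]]
75 [[170.3, 83.6], [152.2, 63.8], [169.8, 80.1]]
80 [[170.8, 88.2], [153.2, 68.2], [170.6, 84.6]]
90 [[170.3, 97.9], [153.7, 77.5], [170.8, 94.1]]
```

Post-top pixels match θ≈67–69°, so it is on track. I continue.

Emit:
servo_tool([
  [[0, 0, 0, -0.4, 0, 1.7, 87], [0, 0, 0, -0.8, 0, 3.4, 87], [0, 0, 0, -1.1, 0, 5.2, 87], [0, 0, 0, -1.3, 0, 7, 87], [0, 0, 0, -1.5, 0, 8.7, 87]],
])

```text
time: 19.05
position: [0.5569, -0.0047, 0.1102]
tool_rot: [-1.347, 1.114, 1.347]
ft_force: [-0.0, 0.5, 1.3]
grip_width: 1.002
```

Emit:
servo_tool([
  [[0, 0, 0, -0.4, 0, 1.7, 87], [0, 0, 0, -0.8, 0, 3.4, 87], [0, 0, 0, -1.1, 0, 5.1, 87], [0, 0, 0, -1.4, 0, 6.8, 87], [0, 0, 0, -1.5, 0, 8.5, 87]],
])

```text
time: 19.68
position: [0.5553, 0.0036, 0.1118]
tool_rot: [-1.347, 1.114, 1.347]
ft_force: [-0.1, 0.7, 1.3]
grip_width: 1.002
```

```bash
cat > ext.py <<'E'
from h import *
im=vision.get_image("scene")[150:310,240:460];h=cv2.cvtColor(im,cv2.COLOR_RGB2HSV)
m=((h[...,0]<14)&(h[...,1]>130)&(h[...,2]>40)&(h[...,2]<190)).astype(np.uint8)
n,l,s_,c=cv2.connectedComponentsWithStats(m)
for i in range(1,n):
    if s_[i,4]>60: print(s_[i],c[i].round())
st=ctrl.get_state();print(st["position"],st["ft_force"])
E
python3 ext.py
```

```text
[105  67  65  47 760] [138.  88.]
[124  70  18   9  62] [132.  74.]
[115 114  14  15  76] [121. 123.]
[0.5552 0.0039 0.1117] [-0.9129  1.3682  1.6058]
```

Emit:
servo_tool([
  [[0, 0, 0, 0, 0, 1.5, 87], [0, 0, 0, 0, 0, 3, 87], [0, 0, 0, 0.1, 0, 4.5, 87], [0, 0, 0, 0.1, 0, 6, 87], [0, 0, 0, 0.2, 0, 7.5, 87]],
])

```text
time: 20.35
position: [0.5539, 0.011, 0.1115]
tool_rot: [-1.347, 1.114, 1.347]
ft_force: [-0.1, 0.5, 0.1]
grip_width: 0.998
```

```bash
python3 ext.py
```

```text
[111  64  54  40 614] [137.  84.]
[113  85  58  29 197] [141. 100.]
[0.5538 0.0113 0.1114] [-0.8324  2.0425  0.1527]
```

Emit:
servo_tool([
  [[0, 0, 0, 0.1, 0, 1.4, 87], [0, 0, 0, 0.3, 0, 2.8, 87], [0, 0, 0, 0.4, 0, 4.2, 87], [0, 0, 0, 0.6, 0, 5.5, 87], [0, 0, 0, 0.8, 0, 6.8, 87]],
])

```text
time: 21.02
position: [0.5526, 0.0177, 0.1107]
tool_rot: [-1.347, 1.114, 1.347]
ft_force: [-0.4, 1.2, 0.9]
grip_width: 0.997
```

```bash
python3 ext.py
```

```text
[124  64  18  14 112] [132.  73.]
[113  75  53  30 478] [140.  88.]
[114  89  57  31 221] [139. 103.]
[0.5525 0.0179 0.1106] [0.1191 2.0648 1.1278]
```

Emit:
servo_tool([
  [[0, 0, 0, 0.2, 0, 1.2, 87], [0, 0, 0, 0.5, 0, 2.4, 87], [0, 0, 0, 0.8, 0, 3.6, 87], [0, 0, 0, 1, 0, 4.7, 87], [0, 0, 0, 1, 0, 5.7, 87]],
])

```text
time: 21.7
position: [0.5515, 0.0233, 0.1096]
tool_rot: [-1.347, 1.114, 1.347]
ft_force: [0.3, 0.9, 0.4]
grip_width: 0.997
```

```bash
python3 ext.py
```

```text
[124  69  18   9  95] [132.  74.]
[114  78  57  51 697] [138.  97.]
[0.5514 0.0235 0.1096] [-0.6446  1.9401  0.3671]
```

Emit:
servo_tool([
  [[0, 0, 0, 0, 0, 1, 87], [0, 0, 0, 0, 0, 2, 87], [0, 0, 0, 0, 0, 3, 87], [0, 0, 0, 0, 0, 4, 87], [0, 0, 0, 0, 0, 5, 87]],
])

```text
time: 22.38
position: [0.5506, 0.0277, 0.1097]
tool_rot: [-1.347, 1.115, 1.346]
ft_force: [-0.7, 0.1, -1.5]
grip_width: 0.998
```

```bash
python3 ext.py
```

```text
[124  69  18   9 100] [132.  74.]
[115  79  56  41 556] [142.  95.]
[0.5505 0.0279 0.1097] [-0.5751 -0.3682 -0.1913]
```

The forces have gone to zero and the post's image has stopped moving, so the post should be flat. I now go round behind the foot plate.

Emit:
servo_tool([
  [[0, 0, 0, 0, 0, 3, 87], [0, 0, 0, 0, 0, 6, 87], [0, 0, 0, -20, 0, 8, 87], [0, 0, 0, -60, 0, 8, 87], [0, 0, 0, -95, 0, 8, 87]],
])

```text
time: 23.05
position: [0.549, 0.0361, 0.2059]
tool_rot: [-1.347, 1.114, 1.347]
ft_force: [-0.0, 1.0, 0.2]
grip_width: 0.998
```

Emit:
servo_tool([
  [[0, 0, 0, 0, 0, -30, 0], [0, 0, 0, 0, 0, -75, 0], [0, 0, 0, 0, 0, -125, 0], [0, 0, 0, 0, 0, -125, 0], [0, 0, 0, 0, 0, -125, 0]],
])

```text
time: 23.68
position: [0.5724, -0.0862, 0.2045]
tool_rot: [-1.346, 1.114, 1.347]
ft_force: [-0.2, -0.1, 1.0]
grip_width: 0.517
```

```bash
python3 look.py s9
```

```text
23.725 [ 0.5725 -0.0854  0.2045] [ 0.9333  0.8347 -0.0589] 0.46884801072004473
board x,y mm -60.81721676118157 5.105020776531676
```

View pics/s9.png

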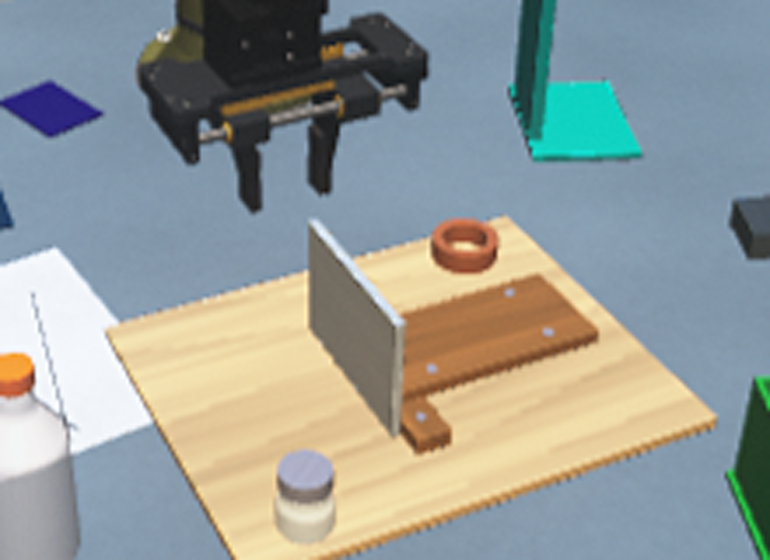

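The rest lies flat, post pointing between the blocks, foot plate upright (crop (310,220)–(400,430)) close to the near block at (425,425). Now the snug push from behind with closed fingers.

Emit:
servo_tool([
  [[0, 0, 0, 30, 0, 0, 0], [0, 0, 0, 70, 0, 0, 0], [0, 0, 0, 110, -1, 0, 0], [0, 0, 0, 135, -1, 0, 0], [0, 0, 0, 138, -1, 10, 0]],
])

```text
time: 24.35
position: [0.57, -0.0754, 0.0648]
tool_rot: [-1.345, 1.116, 1.351]
ft_force: [0.6, -0.0, 0.4]
grip_width: 0.016
```

Emit:
servo_tool([
  [[0, 0, 0, 0, 0, 5, 0], [0, 0, 0, 0, 0, 9, 0], [0, 0, 0, 0, 0, 13, 0], [0, 0, 0, 0, 0, 17, 0], [0, 0, 0, 0, 0, 20, 0]],
])

```text
time: 24.98
position: [0.5679, -0.057, 0.0669]
tool_rot: [-1.347, 1.114, 1.346]
ft_force: [-0.9, 0.6, 0.1]
grip_width: 0.006
```

Emit:
servo_tool([
  [[0, 0, 0, 0, 0, 2, 0], [0, 0, 0, 0, 0, 4, 0], [0, 0, 0, 0, 0, 6, 0], [0, 0, 0, 0, 0, 8, 0], [0, 0, 0, 0, 0, 9, 0]],
])

```text
time: 25.6
position: [0.5664, -0.0497, 0.0667]
tool_rot: [-1.348, 1.115, 1.345]
ft_force: [1.9, -3.1, -1.1]
grip_width: 0.004
```

Emit:
servo_tool([
  [[0, 0, 0, 0, 0, 1, 0], [0, 0, 0, 0, 0, 2, 0], [0, 0, 0, 0, 0, 3, 0], [0, 0, 0, 0, 0, 3, 0]],
])

```text
time: 26.1
position: [0.5664, -0.0496, 0.0669]
tool_rot: [-1.349, 1.118, 1.341]
ft_force: [3.5, -9.2, -1.3]
grip_width: 0.003
```

Emit:
servo_tool([
  [[0, 0, 0, 0, 0, 1, 0], [0, 0, 0, 0, 0, 2, 0], [0, 0, 0, 0, 0, 2, 0]],
])

```text
time: 26.48
position: [0.5664, -0.0496, 0.067]
tool_rot: [-1.35, 1.12, 1.338]
ft_force: [4.2, -11.6, -2.3]
grip_width: 0.006
```

Emit:
servo_tool([
  [[0, 0, 0, 0, 0, -12, 0], [0, 0, 0, 0, 30, -14, 0], [0, 0, 0, 0, 45, -8, 0], [0, 0, 0, 0, 45, -3, 0], [0, 0, 0, 0, 45, -1, 0]],
])

```text
time: 27.1
position: [0.5194, -0.0585, 0.0665]
tool_rot: [-1.348, 1.123, 1.345]
ft_force: [-4.2, -15.4, 2.0]
grip_width: 0.003
```

Emit:
servo_tool([
  [[0, 0, 0, 0, 0, -12, 0], [0, 0, 0, 0, -50, -14, 0], [0, 0, 0, 0, -95, -8, 0], [0, 0, 0, 0, -95, -3, 0], [0, 0, 0, 0, -95, 0, 0]],
])

```text
time: 27.72
position: [0.6201, -0.0394, 0.0687]
tool_rot: [-1.356, 1.113, 1.334]
ft_force: [9.6, -11.6, 0.0]
grip_width: 0.006
```

Emit:
servo_tool([
  [[0, 0, 0, 0, 0, 0, 0], [0, 0, 0, 0, 0, -15, 0], [0, 0, 0, -20, 40, -45, 0], [0, 0, 0, -80, 40, -45, 0], [0, 0, 0, -140, 40, -45, 0]],
])

```text
time: 28.35
position: [0.5824, -0.0867, 0.2073]
tool_rot: [-1.344, 1.115, 1.349]
ft_force: [1.3, 0.2, 0.2]
grip_width: 0.003
```

Emit:
servo_tool([
  [[0, 0, 0, 0, 0, -20, 0], [0, 0, 0, -40, 0, -20, 0], [0, 0, 0, -40, 0, -20, 0]],
])

```text
time: 28.72
position: [0.589, -0.1066, 0.2496]
tool_rot: [-1.349, 1.11, 1.343]
ft_force: [1.7, 0.1, -0.7]
grip_width: 0.009
```

```bash
python3 - <<'E'
from h import *
im=vision.get_image("scene");cv2.imwrite("pics/end.png",im[:,:,::-1])
a=cv2.imread("pics/scene0.png");d=cv2.absdiff(a,im[:,:,::-1].copy()).max(2)
for n,(x,y) in dict(jar=(327,291),foil=(373,219),bottle=(247,285),flux=(479,247),weight=(457,215),lookalike=(405,185),brush=(180,270),knife=(170,300)).items():print(n,int(np.median(d[y-6:y+6,x-6:x+6])))
# plate: fit rest (theta=90) by maximising image gradient along predicted visible edges
g=cv2.GaussianBlur(cv2.cvtColor(im,cv2.COLOR_RGB2GRAY),(0,0),1).astype(np.float32)
G=np.hypot(cv2.Sobel(g,5,1,0),cv2.Sobel(g,5,0,1))
E=[((-110,75,0),(-110,-75,0)),((-110,-75,0),(0,-75,0)),((-110,75,0),(0,75,0)),((0,75,0),(0,-75,0)),((-14,45,210),(-14,-45,210)),((0,-45,210),(0,-45,30)),((0,45,210),(0,-45,210))]
L=np.concatenate([np.linspace(a_,b_,40) for a_,b_ in E])/1e3
def sc(p):
    q=proj("scene",rp([np.pi/2+p[3],p[0],p[1],p[2]],L)).astype(np.float32);return -float(cv2.remap(G,q[:,0].copy(),q[:,1].copy(),1).mean())
from scipy.optimize import differential_evolution as de
r=de(sc,[(-.03,.015),(-.01,.02),(-.1,.1),(-.06,.06)],seed=0,tol=1e-6);print(r.x[:2]*1e3,np.degrees(r.x[2:]),r.fun)
K=np.concatenate([np.linspace(a_,b_,40) for a_,b_ in [((235,-155,12),(-165,-155,12)),((-165,-155,12),(-165,155,12)),((235,-155,12),(235,155,12)),((0,-96,28),(30,-96,28)),((30,-96,28),(30,-52,28)),((0,-96,28),(0,-96,12))]])/1e3
def sb(p):
    q=proj("scene",T(bd+p,K)).astype(np.float32);return -float(cv2.remap(G,q[:,0].copy(),q[:,1].copy(),1).mean())
r=de(sb,[(-.012,.012),(-.012,.012),(-.03,.03)],seed=0,tol=1e-6);p=r.x;print("board offset: x %.1f y %.1f mm yaw %.2f"%(1e3*(-.1878*p[0]+.9822*p[1]),1e3*(-.9822*p[0]-.1878*p[1]),np.degrees(p[2])))
E
```

```text
jar 4
foil 3
bottle 3
flux 3
weight 2
lookalike 4
brush 4
knife 3
[-6.7318  5.9929] [-0.6959 -0.5693] -182.41412353515625
board offset: x -0.0 y -1.9 mm yaw 0.16
```

```bash
python3 -c "
from bench import close_job
print(close_job())"
```

```text
the job is handed in; nothing more can be done
None
```

I tipped the rest over its heel with the heel against the blocks, lowered it flat, and pushed the foot plate up to both blocks. The job is handed in; it ended at 28.7 s of the 67 s allowed, and no verdict was reported.

**How it went:**
- I slid the foot to the stops and pushed the post over with the front finger.
- At about 40° both open fingers were in the inner corner of the L, so it was held both ways through the balance point.
- From about 52° the rear finger on the foot's upper side eased it down to flat. I saw no sign of a drop in any check on the way.

**Last checks:**
- **Snug:** pushes of about 12–16 N behind the foot plate, at the middle and both sides, all stopped at the same place (board x −24.4 to −24.6 mm at the tool). So I read it as snug and square.
- **Lying flat:** the last picture I viewed, before the snug push, showed the rest flat with its post pointing between the blocks. The final image fit put it within 0.6° of flat.
- **Everything else:** no change was seen in the image at the bystanders or the turquoise look-alike, and the arm was clear of everything.

**Disagreements:**
- The final image fit put the rest's origin 6.7 mm short of the stops instead of 8 mm. It also gave about 0.7–0.9° of yaw. I took both as fitting error because the three pushes agreed.
- The finger half-widths I worked out from contact were smaller than the 117 mm figure implies. I used the contact values.

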